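Mark a steel cup on the press-down marker, then mist it

TASK

Pick the tallest of the three steel cups off the wooden board, set it upright on the middle of the marking unit's round sprung pad and, keeping hold of it, press it down until the pad is fully depressed, for about a second. Then stand the cup upright, centred on the round stand in front of the spray canister, let go of it, and press the canister's white nozzle cap fully down and let it come back up; do not spray before the cup is standing there. Do not drop the cup, leave it on the stand, and leave all the other things where they are.

Things in the scene. Friction and masses are not known exactly. Their poses are not given: they have to be found in the camera images.
- cup: The cup to be marked: plain straight-sided open steel cup, the tallest of three; outside diameter 54 mm, height 95 mm, wall 3 mm, about 160 g. Origin: centre of its underside; z up along its axis. Starts upright on the board, in any of three places in a row.
- cup_short: Bystander: straight open steel cup, diameter 54 mm, only 60 mm high. Origin: centre of its underside. Stands on the board.
- cup_flared: Bystander: flared open steel cup, foot 40 mm, rim 58 mm in diameter, 70 mm high. Origin: centre of its underside. Stands on the board.
- board: Fixed wooden board, 100 mm (its x) by 250 mm (its y) by 14 mm thick, on which the three cups stand in a row along its y, 83 mm apart. Origin: centre of its underside.
- bottle: Bystander: capped amber bottle, diameter 44 mm, 120 mm high, on the table just behind (+x of) the board. Origin: centre of its underside.
- marker: Fixed marking unit: grey base, x -60 to +130 mm, y -60 to +60 mm and 50 mm high in its own frame, with a white head box 125 mm high from x 75 mm to x 130 mm. Origin: on the table under the centre of the pad.
- pad_top (a point): Centre of the top face of the marking unit's round steel pad, 72 mm in diameter, 66 mm above the table when up; it goes straight down with the pad. z up.
- marker_pad (a joint): Travel of the pad, m: 0 up, 0.008 fully depressed (at a stop). Sprung: 4 N to start, 12 N when fully down.
- spray: Fixed spray station: base plate 10 mm thick, x -122 to +112 mm, y -50 to +50 mm in its own frame. Upright metal canister, diameter 50 mm, clamped at x +55 mm; round stand at x -55 mm; upright sheet-metal splash guard across the plate at x -118 mm, 100 mm wide, its top 88 mm above the table; a clamp post of 80 mm height at x +88 mm. Origin: on the table, centre between canister and stand.
- stand_top (a point): Centre of the top face of the round steel stand, 66 mm in diameter, 22 mm above the table, 110 mm from the canister's axis. x points towards the canister, z up.
- cap_top (a point): Centre of the top of the white round nozzle cap, 28 mm in diameter and 20 mm high, on top of the canister; 165 mm above the table when up; it moves with the cap.
- nozzle_cap (a joint): Travel of the nozzle cap, m: 0 up, 0.006 fully down (at a stop). Sprung: 2.4 N to start, 6 N when fully down.
- tape: Bystander: roll of paper tape lying flat, 72 mm in diameter, hole 52 mm, 22 mm high, near the marking unit. Origin: centre of its underside.
- jar: Bystander: glass jar with steel lid, diameter 56 mm, 55 mm high, on the table beside the spray canister. Origin: centre of its underside.
- dapping_block: Bystander: dark steel cube of 70 by 70 by 60 mm high with round hollows on top, on the far part of the table. Origin: centre of its underside.
- pliers: Bystander: pliers with rubber grips lying flat on the far part of the table, 140 mm long, 60 mm wide, 14 mm high. Origin: at the pivot, on the table.
- tin: Bystander: small plain aluminium tin, diameter 40 mm, 75 mm high, on the table just in front (-x) of the board. Origin: centre of its underside.
There are look-alikes about, which are no part of the job. What is shaped like the marker but purple is not meant.

How it is judged (in metres and radians):
On the way, in this order (a step that is already met when the one before it is completed fails the run):
1. the held cup, upright and centred on the pad within 10 mm, presses the pad fully down (at least 7 of its 8 mm) for 0.5 s (value of joint marker_pad above 0.007 m and contact force between cup and marker above 4 N and contact force between the fingers and cup above 1 N and horizontal distance between cup and pad_top below 0.01 m and angle between cup's own z axis and vertical below 0.1 rad), for 0.5 s.
2. the cup stands released and upright on the stand, centred within 12 mm (horizontal distance between cup and stand_top below 0.012 m and z of cup in the frame of stand_top between -0.004 and 0.004 m and angle between cup's own z axis and vertical below 0.1 rad and contact force between the fingers and cup below 0.1 N and linear speed of cup below 0.03 m/s), for 0.2 s.
3. the nozzle cap is pressed fully down (at least 5 of its 6 mm) with the cup standing on the stand (all of step 2 and value of joint nozzle_cap above 0.005 m), for 0.05 s.
At the end, for the whole second after the job is handed in: The cup stands released, at rest and upright (within 0.1 rad) on the stand, its axis within 12 mm of the stand's centre; the nozzle cap and the pad are back up (within 1.5 mm); no other thing has been moved (all of step 2 and value of joint each of nozzle_cap, marker_pad below 0.0015 m); the robot touches nothing.
It fails at once if the nozzle cap is pressed (over 3 mm) while the cup is not on the stand (value of joint nozzle_cap above 0.003 m and (horizontal distance between cup and stand_top above 0.015 m or z of cup in the frame of stand_top above 0.01 m)).
It fails at once if the cup is dropped or thrown (moves faster than 0.4 m/s while not held) (contact force between the fingers and cup below 0.05 N and linear speed of cup above 0.4 m/s).
It fails at once if the cup is tipped by more than 0.7 rad (angle between cup's own z axis and vertical above 0.7 rad).
It fails at once if another thing is moved (by more than 25 mm, the pliers 30 mm) (distance of any of cup_short, cup_flared, bottle, tape, jar, dapping_block, tin from where it was at the start of the episode above 0.025 m or distance of pliers from where it was at the start of the episode above 0.03 m).
It fails at once if a cup, the bottle, the tin or the jar that should be left alone is knocked over (angle between any of cup_short, cup_flared, bottle, jar, tin's own z axis and vertical above 0.5 rad).
It also fails if it takes over 58 s, if anything falls off the work surface, if the arm or the gripper's body presses on something with over 40 N, if the wrist force passes 120 N, or if a joint passes its speed limit or range.

ROBOT

A 7-joint arm with a two-finger parallel gripper is mounted at the origin on the work surface. World frame = base frame: x ahead of the robot, y to its left, z up, the work surface at z = 0. Lengths are in mm, angles in rad, forces in N, time in s.
With the tool pointing down it reaches from about 400 to 900 mm from the base axis. Payload 5.6 kg.
Tool frame: the origin (TCP) lies midway between the tips of the shut fingers; the grasp point (between the pads) lies 19 mm behind it; z points along the fingers, y is the line along which they close (so a half turn about z gives the same grasp; the last joint's range is limited). The gripper opens to 92 mm and grips with 3 to 60 N. Pads are 20 mm wide; open, the fingers measure 128 mm over their backs; the gripper's body (75 mm by 189 mm) begins 69 mm behind the grasp point.
Start: joints at [1.218, 0.468, -0.012, 1.603, 0.006, 1.071, -0.056], TCP at [198.122, -619.078, 192.092] pointing down, gripper open.
Joint ranges: [-2.53, 2.53], [-0.31, 2.02], [-1.57, 1.55], [0.28, 2.44], [-1.29, 4.43], [0.15, 1.84], [-2.92, 2.92]. Speed limits (rad/s): [2.57, 2.57, 3.14, 3.14, 3.14, 3.14, 3.14].

INTERFACE

Orientations are given as a unit quaternion [w, x, y, z].
In Python, from workcell import readout, eyes, bot gives the robot as it stands. The module is installed in compiled form; this text tells all that it offers.
- The arm moves only by the shell command python3 -m pendant 'ROWS' [FORCE]. ROWS is JSON, a list of rows, each an object of numbers: "dx", "dy", "dz": the shift along the tool's x, y, z in m; "ax", "ay", "az": the turn, a rotation vector about the tool's x, y, z in rad; "grip": the finger opening in m, from 0 to 0.0919. In form: [{"dx": .., "dy": .., "dz": .., "ax": .., "ay": .., "az": .., "grip": ..}, ...]. A call has exactly 8 rows; each row is the pose to reach, as a shift and turn from the pose commanded when the call began, along the tool's axes at that moment; what a row does not reach only later rows make up. A row lasts 1/8 s, in which the tool goes at most 62.5 mm and 10.7 degrees, less where a joint would pass 70% of its speed; a pose out of reach is approached as far as the arm can. A call with a gripper value outside its range is refused whole. The fingers move at their own pace and stop on an object; FORCE is the grip in N (left out, the last holds). Time passes only in rows, so rows that repeat a pose let the fingers close, or fill a call up. It gives the time, the measured TCP pose, the force, the opening and the grip force at its end, in the units of the state.
- readout.sense(): the state, without advancing time (a new reading comes with each control period).
- eyes.grab_frame(name): name is "scene" or "side" or "wrist"; returns a dict with "pixels" (480x640x3 uint8, blue, green, red), "vfov" (degrees; the focal length in pixels is half the picture's height over the tangent of half this angle, whatever the lens; pixels are square), "cx", "cy" (the principal point, pixels), "position" and "rotation" of the camera in the world. Camera axes: x right, y up, looking along -z (the intrinsics and any distortion apply to the point x, -y, -z); pixel columns grow to the right and rows downward; lengths in mm; the calibration is good to about 2 mm. The wrist camera is an equidistant fisheye: a pixel r from the principal point sees the ray r / f radians off the axis. A picture is of the moment at which its call begins. There is no depth.
- bot.finish_job(): hands the job in; it is judged then, once.
The state is a dict: "time": time; "joint_pos": joint angles; "joint_vel": joint speeds; "effort": joint torques, N m; "ee_pos": TCP position; "tcp_rot": TCP orientation; "ft_force": force on the tool from outside, world axes, zero at the start; "ft_torque": the same for the moment, N m; "width": finger opening in mm; "grasp_force": force on a finger pad.
Only numpy, scipy, OpenCV 4.12 (cv2) and the standard library are available. Lean on these libraries where they do the work, as an engineer would, in place of code of your own. Each camera call takes 0.05 s, during which the arm holds its last target. There are 200 camera calls.

## Working session

There is one attempt and no reset: what is moved stays moved. The work goes in short steps, Python scripts to look and compute and a shell command to move; the robot and the scene stay as the last step left them, time stands still between calls to the robot, and variables do not carry over. Pictures are saved under pics/ and viewed, at most 10 in all, crops included, and the job is handed in when it is done.

```bash
mkdir -p pics
python3 - <<'E'
from workcell import readout, eyes, bot
import cv2, pickle
print(readout.sense())
for n in ("scene","side","wrist"):
    f=eyes.grab_frame(n); pickle.dump(f,open(f"f0_{n}.pkl","wb")); cv2.imwrite(f"pics/0_{n}.png",f["pixels"])
    print(n,{k:v for k,v in f.items() if k!="pixels"})
E
```

```text
{'time': 0.0, 'joint_pos': array([ 1.21802798,  0.46833645, -0.01162207,  1.60364331,  0.00601235,
        1.07138823, -0.05629835]), 'joint_vel': array([-0.00034133,  0.00035566,  0.00108295, -0.00045079,  0.00167416,
       -0.0004672 , -0.00049284]), 'effort': array([-7.39847728e-04, -5.20573425e+01, -1.25774203e-02, -2.43751520e+01,
       -5.65339741e-02,  1.72337552e-02,  1.53833707e-04]), 'ee_pos': array([ 197.8905883 , -618.48283433,  191.1586709 ]), 'tcp_rot': array([-8.48151043e-04,  9.88032047e-01,  1.54246282e-01, -1.95549413e-04]), 'ft_force': array([ 0.24849952, -0.93992155, -0.67127658]), 'ft_torque': array([0.00314474, 0.00469107, 0.00384172]), 'grasp_force': 0.0, 'width': 91.74059844695158}
scene {'vfov': 54.65362678855162, 'cx': 318.811131166657, 'cy': 231.68008650359653, 'position': array([1123.63017954,   71.39663762, 1020.42656544]), 'rotation': array([0.63120925, 0.19268864, 0.22591914, 0.71652391])}
side {'vfov': 53.757986042072154, 'cx': 320.35718333341254, 'cy': 245.65475859599442, 'position': array([185.58731255, 931.7227898 , 936.85064967]), 'rotation': array([-0.1401136 , -0.07129895,  0.42206288,  0.89283121])}
wrist {'vfov': 65.70646984690485, 'cx': 316.9798041601448, 'cy': 241.29982961869317, 'position': array([ 276.59447926, -593.79944604,  383.26111139]), 'rotation': array([ 0.79935169, -0.11776606,  0.08691054, -0.58276461])}
```

View pics/0_scene.png

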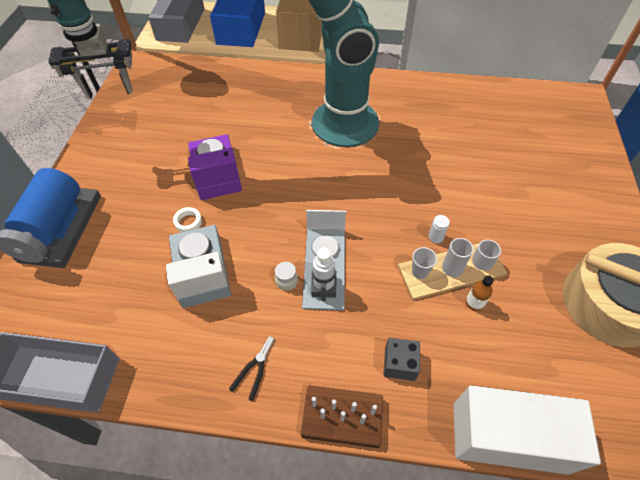

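View pics/0_side.png

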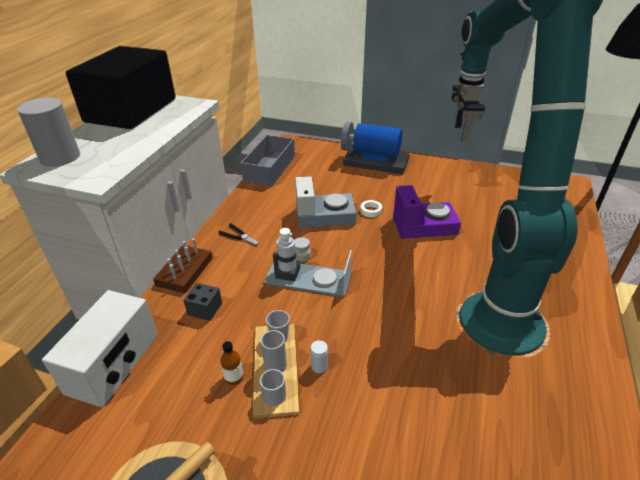

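The scene picture shows three cups on the board at about (423,262), (459,257) and (487,253), and the spray stand at (325,245). The grey marker's pad is at (194,245), and the purple unit at (214,165) is the look-alike. The side view has the cups at (278,325), (273,350) and (273,385). The middle cup looks tallest, and I'll confirm that with enlarged crops.

```bash
cat > h.py <<'E'
import numpy as np, cv2, pickle
from scipy.spatial.transform import Rotation as R
def rot(q): return R.from_quat([q[1],q[2],q[3],q[0]])
def foc(f): return 240/np.tan(np.radians(f["vfov"])/2)
def ray(f,u,v,fish=False):
    x,y=(u-f["cx"])/foc(f),(v-f["cy"])/foc(f)
    if fish:
        t=np.hypot(x,y); s=np.sin(t)/max(t,1e-9); d=[x*s,-y*s,-np.cos(t)]
    else: d=[x,-y,-1]
    d=rot(f["rotation"]).apply(d); return f["position"],d/np.linalg.norm(d)
def proj(f,P,fish=False):
    c=rot(f["rotation"]).inv().apply(np.atleast_2d(P)-f["position"]); x,y,z=c[:,0],-c[:,1],-c[:,2]
    r=np.hypot(x,y); k=np.arctan2(r,z)/np.maximum(r,1e-9) if fish else 1/z
    return np.c_[f["cx"]+foc(f)*x*k,f["cy"]+foc(f)*y*k]
def tri(rays):
    A=sum(np.eye(3)-np.outer(d,d) for p,d in rays); b=sum((np.eye(3)-np.outer(d,d))@p for p,d in rays)
    X=np.linalg.solve(A,b); return X,[np.linalg.norm((np.eye(3)-np.outer(d,d))@(X-p)) for p,d in rays]
def onz(f,u,v,z,fish=False):
    p,d=ray(f,u,v,fish); return p+d*(z-p[2])/d[2]
def load(n): return pickle.load(open(n,"rb"))
def crop(f,x,y,w,h,s): return cv2.resize(f["pixels"][y:y+h,x:x+w],None,fx=s,fy=s,interpolation=cv2.INTER_CUBIC)
E
python3 - <<'E'
from h import *
s,d=load("f0_scene.pkl"),load("f0_side.pkl")
A=np.hstack([crop(s,395,210,133,100,3),crop(d,215,300,133,100,3)])
B=np.hstack([crop(s,280,205,133,100,3),crop(d,250,225,133,100,3)])
cv2.imwrite("pics/1.png",np.vstack([A,B]))
E
```

```text
(no output)
```

View pics/1.png

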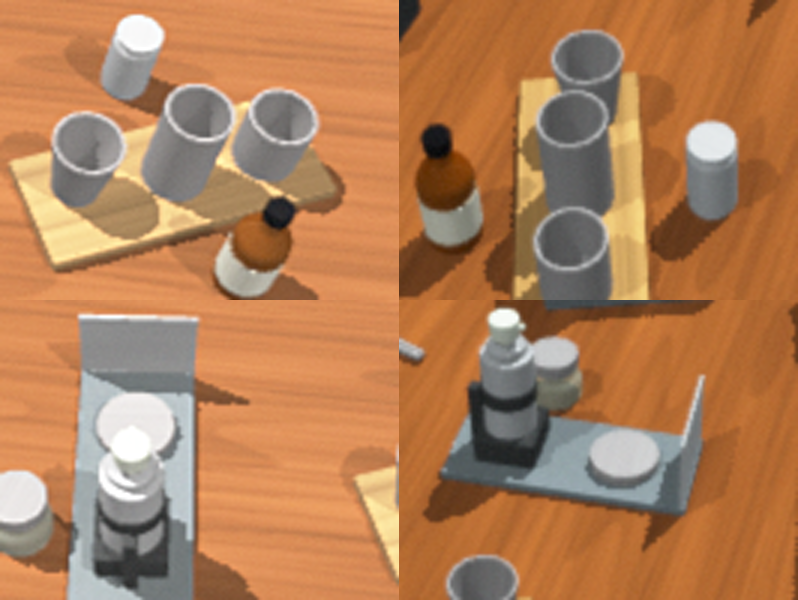

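Run:
```python
from h import *
s,d=load("f0_scene.pkl"),load("f0_side.pkl")
print(tri([ray(s,459,246),ray(d,273,341)]))
```

```text
(array([502.69652238, 314.79522444, 104.33748411]), [np.float64(3.9318510369801896), np.float64(3.9318510369802087)])
```

In the crop the left cup (423,262) is flared and the right one (487,253) is short and straight. The middle one, with its rim at scene (461.5,247.6) and side (273,341), is straight and clearly the tallest, so it is the one. Next I triangulate all the targets.

Run:
```python
from h import *
s,d=load("f0_scene.pkl"),load("f0_side.pkl")
for n,a,b,z in [("cup rim",(461.5,247.6),(273,341.3),109),("flared rim",(395+88/3,210+148/3),(215+189/3,300+65/3),84),("short rim",(395+275/3,210+122/3),(215+173/3,300+240/3),74),("stand",(325.3,246.7),(325,277.3),22),("cap",(280+133/3,205+145/3),(250+108/3,225+17/3),165)]:
    X,r=tri([ray(s,*a),ray(d,*b)]); print(n,X.round(1),round(r[0],1),onz(s,*a,z).round(1),onz(d,*b,z).round(1))
# pads: segment bright disc near
A=crop(s,160,215,80,100,5); B=crop(d,290,165,80,100,5)
cv2.imwrite("pics/2.png",np.hstack([A,B]))
```

```text
cup rim [504.  318.4 104.5] 0.9 [506.3 316.6 109. ] [502.8 322.5 109. ]
flared rim [527.4 237.6  74.4] 0.3 [533.2 235.7  84. ] [523.7 245.7  84. ]
short rim [479.  388.5  65.8] 0.6 [484.  385.3  74. ] [476.6 394.1  74. ]
stand [485.1  -3.5  17.3] 0.9 [487.3  -3.7  22. ] [484.    2.2  22. ]
cap [593.5   5.8 163.9] 1.6 [595.7   7.  165. ] [592.3   5.3 165. ]
```

View pics/2.png

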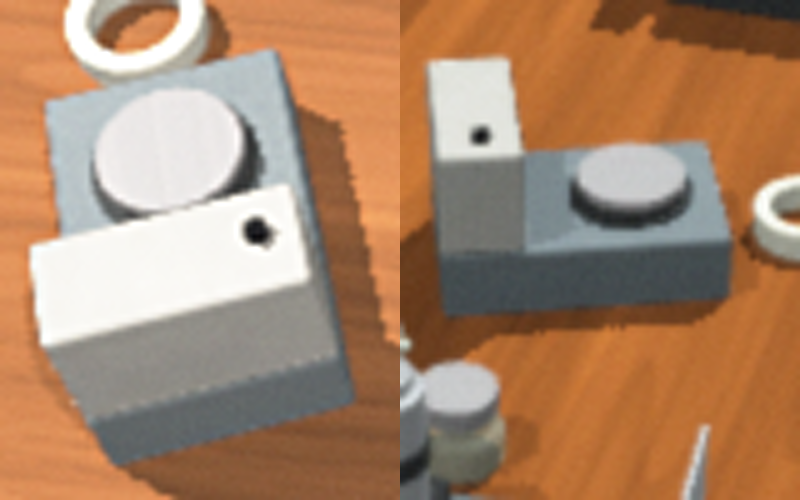

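The tape roll is at the top left of the left crop. The grey marker's pad is centred at crop (172,148) in the scene, which is full frame (194.4,244.6), and at side (336.4,200.6).

```bash
cat >> h.py <<'E'
def goal(pos,close_deg,st=None):
    """tool-down pose, closing line (tool y) along world angle close_deg (mod 180); prints total shift/turn in tool axes"""
    from workcell import readout
    st=st or readout.sense(); Rn=rot(st["tcp_rot"]); best=None
    for k in (0,180):
        a=np.radians(close_deg+k); y=np.array([np.cos(a),np.sin(a),0]); z=np.array([0,0,-1.]); x=np.cross(y,z)
        rv=(Rn.inv()*R.from_matrix(np.c_[x,y,z])).as_rotvec()
        if best is None or np.linalg.norm(rv)<np.linalg.norm(best): best=rv
    print("t",round(st["time"],2),"at",st["ee_pos"].round(1),"j7",st["joint_pos"][6].round(2),"shift m",(Rn.inv().apply(np.array(pos)-st["ee_pos"])/1000).round(4),"turn",best.round(4))
E
python3 - <<'E'
from h import *
s,d,w=load("f0_scene.pkl"),load("f0_side.pkl"),load("f0_wrist.pkl")
for n,a,b,z in [("pad",(194.4,244.6),(336.4,200.6),66),("bottle top",(395+280/3,210+209/3),(215+37/3,300+134/3),120),("tin top",(395+138/3,210+32/3),(215+312/3,300+140/3),75),("jar top",(280+22/3,205+195/3),(250+156/3,225+52/3),55)]:
    X,r=tri([ray(s,*a),ray(d,*b)]); print(n,X.round(1),round(r[0],1),onz(s,*a,z).round(1),onz(d,*b,z).round(1))
print("wrist axis",rot(w["rotation"]).apply([[0,0,-1],[1,0,0],[0,1,0]]).round(3))
goal([420,-300,320],-73); goal([420,0,320],-73)
E
```

```text
pad [ 546.9 -321.3   61.8] 0.6 [ 548.8 -320.1   66. ] [ 545.4 -314.5   66. ]
bottle top [590.3 368.6 118.9] 0.0 [590.9 368.2 120. ] [589.7 369.4 120. ]
tin top [409.3 279.1  74.9] 1.0 [408.5 278.5  75. ] [409.8 280.   75. ]
jar top [584.3 -84.3  56.4] 1.8 [585.2 -83.3  55. ] [584.2 -87.9  55. ]
wrist axis [[-0.276 -0.087 -0.957]
 [ 0.306 -0.952 -0.002]
 [ 0.911  0.293 -0.29 ]]
t 0.15 at [ 198.  -618.6  191.4] j7 -0.06 shift m [ 0.3086 -0.236  -0.1283] turn [-0.0013  0.0001  0.013 ]
t 0.15 at [ 198.  -618.6  191.4] j7 -0.06 shift m [ 0.4    -0.5217 -0.128 ] turn [-0.0013  0.0001  0.013 ]
```

```bash
python3 -m pendant '[{"dx":0.03,"dy":-0.015,"dz":-0.03,"grip":0.0919},{"dx":0.08,"dy":-0.045,"dz":-0.05,"grip":0.0919},{"dx":0.13,"dy":-0.075,"dz":-0.07,"grip":0.0919},{"dx":0.18,"dy":-0.1,"dz":-0.09,"grip":0.0919},{"dx":0.23,"dy":-0.13,"dz":-0.11,"grip":0.0919},{"dx":0.28,"dy":-0.16,"dz":-0.125,"grip":0.0919},{"dx":0.33,"dy":-0.185,"dz":-0.128,"grip":0.0919},{"dx":0.36,"dy":-0.2,"dz":-0.128,"grip":0.0919}]' 20
cat > snap.py <<'E'
import sys
from h import *
from workcell import eyes,readout
f=eyes.grab_frame("wrist"); pickle.dump(f,open(f"w_{sys.argv[1]}.pkl","wb")); cv2.imwrite(f"pics/w_{sys.argv[1]}.png",f["pixels"])
P=np.array(eval(sys.argv[2])); print("expected px",proj(f,P,True).round(1).tolist()); print(f["position"].round(1))
E
python3 snap.py a "[[547.5,-319,66],[486,-1,22],[594,6,165]]"
python3 -c "
from h import *
goal([480,-100,320],-86)"
```

```text
expected px [[149.9, -151.3], [-18.7, -73.7], [-48.8, -166.4]]
[ 276.6 -593.8  383.4]
t 0.2 at [ 198.  -618.7  191.5] j7 -0.06 shift m [ 0.4267 -0.4082 -0.1281] turn [-1.100e-03  2.000e-04  2.399e-01]validation failed for argument at $[0]...
```

View pics/w_a.png

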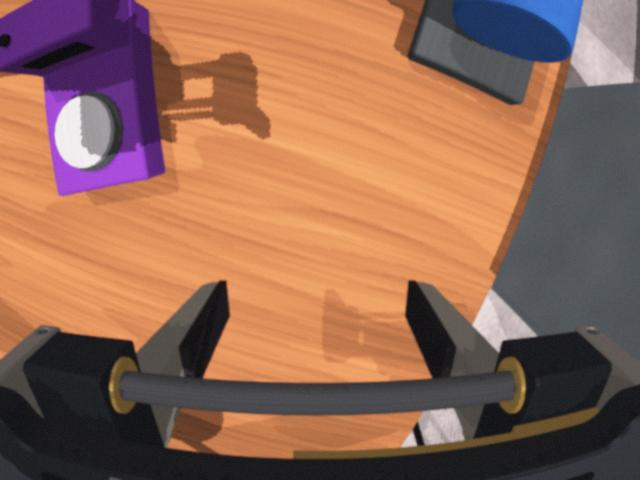

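The move was refused, probably because the turn keys were missing. This picture is still the start pose, with the purple look-alike at (85,130). I'll retry with all the keys.

```bash
python3 -m pendant '[{"dx":0.03,"dy":-0.015,"dz":-0.03,"ax":0,"ay":0,"az":0,"grip":0.09},{"dx":0.08,"dy":-0.045,"dz":-0.05,"ax":0,"ay":0,"az":0,"grip":0.09},{"dx":0.13,"dy":-0.075,"dz":-0.07,"ax":0,"ay":0,"az":0,"grip":0.09},{"dx":0.18,"dy":-0.1,"dz":-0.09,"ax":0,"ay":0,"az":0,"grip":0.09},{"dx":0.23,"dy":-0.13,"dz":-0.11,"ax":0,"ay":0,"az":0,"grip":0.09},{"dx":0.28,"dy":-0.16,"dz":-0.125,"ax":0,"ay":0,"az":0,"grip":0.09},{"dx":0.33,"dy":-0.185,"dz":-0.128,"ax":0,"ay":0,"az":0,"grip":0.09},{"dx":0.36,"dy":-0.2,"dz":-0.128,"ax":0,"ay":0,"az":0,"grip":0.09}]' 20 && 
python3 snap.py a "[[547.5,-319,66],[486,-1,22],[594,6,165]]" && 
python3 -c "
from h import *
goal([480,-80,320],-86)"
```

```text
time: 1.2
ee_pos: [482.2, -316.0, 320.6]
tcp_rot: [-0.0, 0.988, 0.156, 0.001]
ft_force: [0.0, -0.5, -1.0]
width: 90.0
grasp_force: 0.0
expected px [[336.2, 150.1], [110.5, 131.0], [66.5, 39.8]]
[ 560.4 -290.7  512.7]
t 1.25 at [ 485.  -312.2  320.2] j7 -0.78 shift m [ 0.068  -0.2221  0.0008] turn [-0.0021 -0.003   0.2486]
```

```bash
python3 -m pendant '[{"dx":0.005,"dy":-0.02,"dz":0,"ax":0,"ay":0,"az":0.03,"grip":0.09},{"dx":0.017,"dy":-0.055,"dz":0,"ax":0,"ay":0,"az":0.07,"grip":0.09},{"dx":0.03,"dy":-0.1,"dz":0,"ax":0,"ay":0,"az":0.12,"grip":0.09},{"dx":0.045,"dy":-0.15,"dz":0,"ax":0,"ay":0,"az":0.17,"grip":0.09},{"dx":0.06,"dy":-0.19,"dz":0,"ax":0,"ay":0,"az":0.21,"grip":0.09},{"dx":0.068,"dy":-0.215,"dz":0,"ax":0,"ay":0,"az":0.245,"grip":0.09},{"dx":0.068,"dy":-0.222,"dz":0,"ax":0,"ay":0,"az":0.249,"grip":0.09},{"dx":0.068,"dy":-0.222,"dz":0,"ax":0,"ay":0,"az":0.249,"grip":0.09}]' 20 && 
python3 snap.py b "[[547.5,-319,66],[486,-1,22],[594,6,165]]" && 
python3 -c "
from h import *
goal([450,250,320],17)
a,b=load('w_a.pkl'),load('w_b.pkl')
cv2.imwrite('pics/ab.png',np.hstack([a['pixels'][:300,120:520],b['pixels'][:300,120:520]]))"
```

```text
time: 2.25
ee_pos: [476.9, -87.5, 320.0]
tcp_rot: [0.0, 1.0, 0.03, -0.0]
ft_force: [-0.2, -0.8, -0.4]
width: 89.8
grasp_force: 0.0
expected px [[498.6, 160.9], [252.8, 184.0], [224.5, 92.3]]
[559.2 -82.4 512.1]
t 2.3 at [477.  -88.1 320. ] j7 -1.43 shift m [-6.800e-03 -3.391e-01 -2.000e-04] turn [ 6.0000e-04 -2.0000e-04  1.3336e+00]
```

View pics/ab.png

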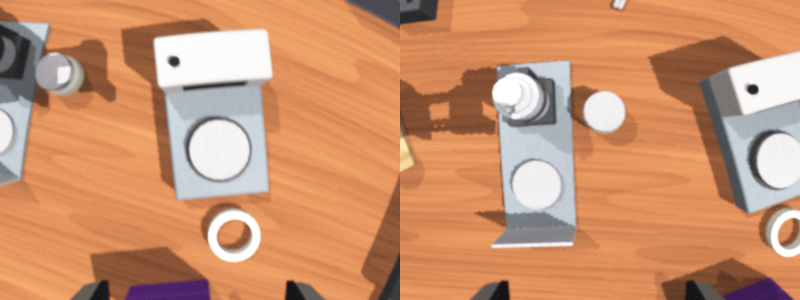

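Both crops come from the wrist camera. In full-frame wrist pixels:
- **First place:** the pad is at (339,148).
- **Second place:** the pad is at (500,160), the stand at (256,184) and the cap at (228,92).

All are within about 4 px of where I predicted them. I go on to the cups, turning the gripper to close across the row.

```bash
python3 -m pendant '[{"dx":0.005,"dy":-0.03,"dz":0,"ax":0,"ay":0,"az":-0.1,"grip":0.09},{"dx":0.01,"dy":-0.075,"dz":0,"ax":0,"ay":0,"az":-0.24,"grip":0.09},{"dx":0.015,"dy":-0.13,"dz":0,"ax":0,"ay":0,"az":-0.4,"grip":0.09},{"dx":0.02,"dy":-0.185,"dz":0,"ax":0,"ay":0,"az":-0.57,"grip":0.09},{"dx":0.025,"dy":-0.24,"dz":0,"ax":0,"ay":0,"az":-0.74,"grip":0.09},{"dx":0.03,"dy":-0.29,"dz":0,"ax":0,"ay":0,"az":-0.91,"grip":0.09},{"dx":0.033,"dy":-0.32,"dz":0,"ax":0,"ay":0,"az":-1.08,"grip":0.09},{"dx":0.033,"dy":-0.327,"dz":0,"ax":0,"ay":0,"az":-1.2,"grip":0.09}]' 20 && 
python3 snap.py c "[[504.5,319,109],[525,241,84],[480,390,74]]" && 
python3 -c "
from h import *
goal([490,240,320],17)"
```

```text
time: 3.3
ee_pos: [489.3, 245.0, 319.9]
tcp_rot: [-0.001, 0.805, 0.594, 0.0]
ft_force: [0.5, -0.2, -0.1]
width: 90.0
grasp_force: 0.0
expected px [[310.1, 138.9], [347.1, 197.5], [272.5, 87.9]]
[514.2 323.  512. ]
t 3.35 at [489.3 244.8 319.8] j7 -0.98 shift m [-0.0044  0.002  -0.0002] turn [-0.0012 -0.0018 -0.5935]
```

```bash
python3 -m pendant '[{"dx":0.01,"dy":-0.001,"dz":0,"ax":0,"ay":0,"az":-0.08,"grip":0.09},{"dx":0.025,"dy":-0.003,"dz":0,"ax":0,"ay":0,"az":-0.2,"grip":0.09},{"dx":0.04,"dy":-0.004,"dz":0,"ax":0,"ay":0,"az":-0.34,"grip":0.09},{"dx":0.055,"dy":-0.006,"dz":0,"ax":0,"ay":0,"az":-0.47,"grip":0.09},{"dx":0.068,"dy":-0.007,"dz":0,"ax":0,"ay":0,"az":-0.56,"grip":0.09},{"dx":0.075,"dy":-0.0076,"dz":0,"ax":0,"ay":0,"az":-0.594,"grip":0.09},{"dx":0.075,"dy":-0.0076,"dz":0,"ax":0,"ay":0,"az":-0.594,"grip":0.09},{"dx":0.075,"dy":-0.0076,"dz":0,"ax":0,"ay":0,"az":-0.594,"grip":0.09}]' 20 && 
python3 snap.py d "[[504.5,319,109],[525,241,84],[480,390,74]]" && 
python3 -c "
from h import *
goal([504.5,319,320],17)
c,d=load('w_c.pkl'),load('w_d.pkl')
cv2.imwrite('pics/cd.png',np.hstack([crop(c,210,40,200,300,2),crop(d,210,80,200,300,2)]))"
```

```text
time: 4.35
ee_pos: [505.9, 314.9, 320.0]
tcp_rot: [0.0, 0.601, 0.8, -0.0]
ft_force: [0.1, 0.1, -0.3]
width: 90.1
grasp_force: 0.0
expected px [[316.4, 202.9], [314.7, 263.8], [313.3, 134.4]]
[483.6 393.8 512. ]
t 4.4 at [506.  314.9 320.1] j7 -0.57 shift m [ 0.0043 -0.0003  0.0001] turn [ 0.      0.0005 -0.0141]
```

View pics/cd.png

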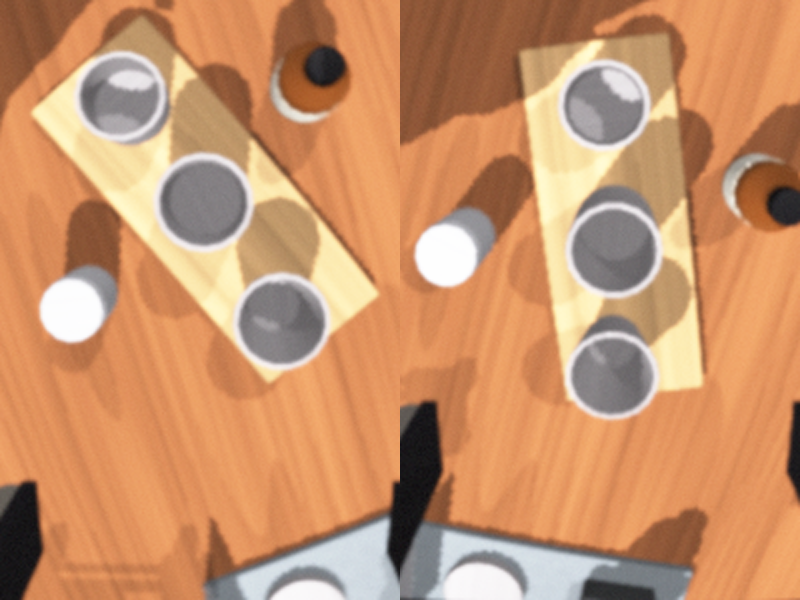

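The middle cup's rim centre is at wrist (312.5,141) in view c and (317,204.5) in view d. Its dark, deep wall confirms it is the tall cup. The tin and the bottle stand clear of the closing line.

Run:
```python
from h import *
a,b,c,d,s,e=[load(f) for f in("w_a.pkl","w_b.pkl","w_c.pkl","w_d.pkl","f0_scene.pkl","f0_side.pkl")]
def rep(n,obs,z):
    X,r=tri([ray(f,u,v,k) for f,u,v,k in obs]); print(n,X.round(1),np.round(r,1),[onz(f,u,v,z,k)[:2].round(1).tolist() for f,u,v,k in obs])
def disc(f,u,v,lo=150):   # refine bright grey disc centre
    p=f["pixels"]; hsv=cv2.cvtColor(p,cv2.COLOR_BGR2HSV); m=((hsv[...,1]<28)&(hsv[...,2]>lo)).astype(np.uint8)
    n,l,st,ce=cv2.connectedComponentsWithStats(m); i=l[int(v),int(u)]; print("disc",i,st[i],ce[i].round(1)); return ce[i]
disc(a,339,148);disc(b,500,160);disc(b,256,184);disc(b,228,92)
rep("cup w",[(c,312.5,141,True),(d,317,204.5,True)],109)
rep("cup all",[(c,312.5,141,True),(d,317,204.5,True),(s,461.5,247.6,False),(e,273,341.3,False)],109)
rep("pad w",[(a,339,148,True),(b,500,160,True)],66)
rep("pad all",[(a,339,148,True),(b,500,160,True),(s,194.4,244.6,False),(e,336.4,200.6,False)],66)
rep("stand",[(b,256,184,True),(s,325.3,246.7,False),(e,325,277.3,False)],22)
rep("cap",[(b,228,92,True),(s,324.5,253.2,False),(e,286,230.7,False)],165)
```

```text
disc 6 [  274    30   118   169 15386] [335.8 110.3]
disc 3 [  443    49   103   164 10560] [494.  125.8]
disc 4 [ 213   61   83  166 9681] [256.4 144.1]
disc 4 [ 213   61   83  166 9681] [256.4 144.1]
cup w [506.1 316.  101.3] [0. 0.] [[506.2, 316.1], [505.7, 317.4]]
cup all [505.2 317.2 104.6] [1.5 0.9 1.6 1.7] [[506.2, 316.1], [505.7, 317.4], [506.3, 316.6], [502.8, 322.5]]
pad w [ 550.  -321.5   65. ] [1. 1.] [[551.0, -321.4], [549.0, -320.9]]
pad all [ 548.6 -321.7   62.4] [2.4 1.1 1.7 1.7] [[551.0, -321.4], [549.0, -320.9], [548.8, -320.1], [545.4, -314.5]]
stand [485.2  -4.   16.9] [0.6 1.  1. ] [[486.2, -5.4], [487.3, -3.7], [484.0, 2.2]]
cap [593.8   4.7 163.1] [1.8 2.5 1.4] [[594.3, 2.6], [595.3, 7.3], [592.2, 5.4]]
```

```bash
python3 -m pendant '[{"dx":0.001,"dy":0,"dz":0.03,"ax":0,"ay":0,"az":-0.01,"grip":0.09},{"dx":0.002,"dy":0,"dz":0.07,"ax":0,"ay":0,"az":-0.01,"grip":0.09},{"dx":0.002,"dy":0,"dz":0.11,"ax":0,"ay":0,"az":-0.01,"grip":0.09},{"dx":0.002,"dy":0,"dz":0.15,"ax":0,"ay":0,"az":-0.01,"grip":0.09},{"dx":0.002,"dy":0,"dz":0.19,"ax":0,"ay":0,"az":-0.01,"grip":0.09},{"dx":0.002,"dy":0,"dz":0.22,"ax":0,"ay":0,"az":-0.01,"grip":0.09},{"dx":0.002,"dy":0,"dz":0.245,"ax":0,"ay":0,"az":-0.01,"grip":0.09},{"dx":0.002,"dy":0,"dz":0.257,"ax":0,"ay":0,"az":-0.01,"grip":0.09}]' 20 && python3 -m pendant '[{"dx":0,"dy":0,"dz":0.0,"ax":0,"ay":0,"az":0,"grip":0.075},{"dx":0,"dy":0,"dz":0.0,"ax":0,"ay":0,"az":0,"grip":0.065},{"dx":0,"dy":0,"dz":0.0,"ax":0,"ay":0,"az":0,"grip":0.06},{"dx":0,"dy":0,"dz":0.0,"ax":0,"ay":0,"az":0,"grip":0.055},{"dx":0,"dy":0,"dz":0.0,"ax":0,"ay":0,"az":0,"grip":0.05},{"dx":0,"dy":0,"dz":0.0,"ax":0,"ay":0,"az":0,"grip":0.045},{"dx":0,"dy":0,"dz":0.0,"ax":0,"ay":0,"az":0,"grip":0.045},{"dx":0,"dy":0,"dz":0.0,"ax":0,"ay":0,"az":0,"grip":0.045}]' 30
```

```text
time: 5.4
ee_pos: [505.0, 316.4, 61.8]
tcp_rot: [-0.0, 0.596, 0.803, -0.001]
ft_force: [-0.2, 0.5, 0.2]
width: 90.0
grasp_force: 0.0
time: 6.4
ee_pos: [505.4, 317.5, 63.5]
tcp_rot: [0.0, 0.596, 0.803, 0.0]
ft_force: [-1.3, -1.5, 5.9]
width: 52.8
grasp_force: 30.0
```

```bash
python3 -m pendant '[{"dx":0,"dy":0,"dz":-0.01,"ax":0,"ay":0,"az":0,"grip":0.045},{"dx":0,"dy":0,"dz":-0.03,"ax":0,"ay":0,"az":0,"grip":0.045},{"dx":0,"dy":0,"dz":-0.06,"ax":0,"ay":0,"az":0,"grip":0.045},{"dx":0,"dy":0,"dz":-0.1,"ax":0,"ay":0,"az":0,"grip":0.045},{"dx":0,"dy":0,"dz":-0.14,"ax":0,"ay":0,"az":0,"grip":0.045},{"dx":0,"dy":0,"dz":-0.18,"ax":0,"ay":0,"az":0,"grip":0.045},{"dx":0,"dy":0,"dz":-0.21,"ax":0,"ay":0,"az":0,"grip":0.045},{"dx":0,"dy":0,"dz":-0.22,"ax":0,"ay":0,"az":0,"grip":0.045}]' 30 && 
python3 snap.py e "[[505,317.5,326],[505,317.5,231]]" && 
python3 -c "
from h import *
from workcell import readout,eyes
s=readout.sense(); print(s['ee_pos'],s['ft_force'],s['grasp_force'],s['width']); x,y,z=s['ee_pos']
e=load('w_e.pkl'); o=eyes.grab_frame('side'); pickle.dump(o,open('side_e.pkl','wb'))
p=proj(o,[[x,y,z+45],[x,y,z-50]]); print(p, proj(e,[[x,y,z+45],[x,y,z-50]],True))
u,v=p.mean(0).astype(int)
cv2.imwrite('pics/e.png',np.hstack([crop(e,170,200,300,225,4/3),cv2.resize(o['pixels'][v-75:v+75,u-100:u+100],(400,300))]))
goal([549.5,-321,320],17);goal([549.5,-321,320],-73)"
```

```text
time: 7.4
ee_pos: [505.8, 318.2, 285.9]
tcp_rot: [0.001, 0.596, 0.803, 0.002]
ft_force: [-0.6, -0.4, -2.3]
width: 52.8
grasp_force: 30.0
expected px [[314.3, 316.8], [314.7, 251.9]]
[481.7 396.3 478. ]
[505.82165788 318.02478089 285.79702216] [ 0.63708308  0.44948113 -0.9420759 ] 29.9928932916373 52.82460005370817
[[264.10845243 264.87897073]
 [268.00567613 299.45324324]] [[316.35449503 321.27771496]
 [316.05031714 253.76920337]]
t 7.5 at [505.5 317.5 284.1] j7 -0.58 shift m [-0.6239 -0.1428 -0.0362] turn [ 0.0018 -0.0001 -0.0028]
t 7.5 at [505.5 317.5 284.1] j7 -0.58 shift m [-0.6239 -0.1428 -0.0362] turn [ 1.300e-03 -1.500e-03  1.568e+00]
```

View pics/e.png

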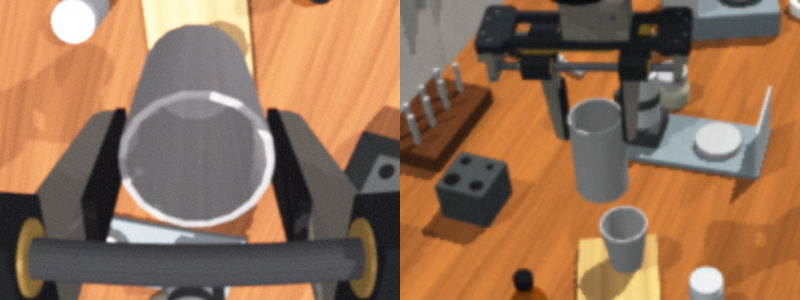

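The cup is gripped upright and centred between the fingers: its rim is at wrist (318,318), against (316,321) expected. I carry it to the pad at a safe height.

```bash
python3 -m pendant '[{"dx":-0.015,"dy":-0.003,"dz":-0.003,"ax":0,"ay":0,"az":0.04,"grip":0.045},{"dx":-0.045,"dy":-0.01,"dz":-0.006,"ax":0,"ay":0,"az":0.12,"grip":0.045},{"dx":-0.085,"dy":-0.02,"dz":-0.006,"ax":0,"ay":0,"az":0.22,"grip":0.045},{"dx":-0.13,"dy":-0.03,"dz":-0.006,"ax":0,"ay":0,"az":0.33,"grip":0.045},{"dx":-0.18,"dy":-0.041,"dz":-0.006,"ax":0,"ay":0,"az":0.45,"grip":0.045},{"dx":-0.23,"dy":-0.053,"dz":-0.006,"ax":0,"ay":0,"az":0.57,"grip":0.045},{"dx":-0.28,"dy":-0.064,"dz":-0.006,"ax":0,"ay":0,"az":0.69,"grip":0.045},{"dx":-0.33,"dy":-0.076,"dz":-0.006,"ax":0,"ay":0,"az":0.81,"grip":0.045}]' 30 && python3 -c "
from h import *
goal([549.5,-321,292],-73)"
```

```text
time: 8.5
ee_pos: [527.0, -23.4, 288.0]
tcp_rot: [-0.0, 0.866, 0.5, -0.001]
ft_force: [0.3, 0.2, -2.2]
width: 53.0
grasp_force: 30.0
t 8.5 at [527.  -23.4 288. ] j7 -0.66 shift m [-0.2467  0.168  -0.004 ] turn [-0.0012  0.0018  0.7515]
```

```bash
python3 -m pendant '[{"dx":-0.04,"dy":0.027,"dz":-0.003,"ax":0,"ay":0,"az":0.12,"grip":0.045},{"dx":-0.08,"dy":0.054,"dz":-0.003,"ax":0,"ay":0,"az":0.24,"grip":0.045},{"dx":-0.12,"dy":0.082,"dz":-0.003,"ax":0,"ay":0,"az":0.36,"grip":0.045},{"dx":-0.16,"dy":0.109,"dz":-0.003,"ax":0,"ay":0,"az":0.48,"grip":0.045},{"dx":-0.197,"dy":0.134,"dz":-0.003,"ax":0,"ay":0,"az":0.6,"grip":0.045},{"dx":-0.226,"dy":0.154,"dz":-0.003,"ax":0,"ay":0,"az":0.69,"grip":0.045},{"dx":-0.243,"dy":0.165,"dz":-0.003,"ax":0,"ay":0,"az":0.74,"grip":0.045},{"dx":-0.247,"dy":0.168,"dz":-0.003,"ax":0,"ay":0,"az":0.75,"grip":0.045}]' 30 && python3 -c "
from h import *
goal([549.5,-321,125],-73)"
```

```text
time: 9.5
ee_pos: [551.5, -319.2, 291.0]
tcp_rot: [-0.001, 0.989, 0.151, -0.001]
ft_force: [-0.1, 1.3, -1.5]
width: 52.8
grasp_force: 30.0
t 9.5 at [ 551.5 -319.2  291. ] j7 -0.89 shift m [-0.0022  0.0013  0.166 ] turn [-0.0014  0.0014  0.0058]
```

```bash
python3 -m pendant '[{"dx":0,"dy":0,"dz":0.015,"ax":0,"ay":0,"az":0,"grip":0.045},{"dx":-0.002,"dy":0.001,"dz":0.045,"ax":0,"ay":0,"az":0,"grip":0.045},{"dx":-0.002,"dy":0.001,"dz":0.075,"ax":0,"ay":0,"az":0,"grip":0.045},{"dx":-0.002,"dy":0.001,"dz":0.105,"ax":0,"ay":0,"az":0,"grip":0.045},{"dx":-0.002,"dy":0.001,"dz":0.13,"ax":0,"ay":0,"az":0,"grip":0.045},{"dx":-0.002,"dy":0.001,"dz":0.15,"ax":0,"ay":0,"az":0,"grip":0.045},{"dx":-0.002,"dy":0.001,"dz":0.162,"ax":0,"ay":0,"az":0,"grip":0.045},{"dx":-0.002,"dy":0.001,"dz":0.162,"ax":0,"ay":0,"az":0,"grip":0.045}]' 30
python3 - <<'E'
from h import *
from workcell import readout,eyes
o=eyes.grab_frame('side'); s=eyes.grab_frame('scene'); w=eyes.grab_frame('wrist')
st=readout.sense(); x,y,z=st['ee_pos']; print(st['ee_pos'],st['ft_force'])
print(proj(o,[[x,y,z-50]]),proj(s,[[x,y,z+45]]))
A=crop(s,160,195,80,60,5);B=crop(o,296,150,80,60,5);C=crop(w,170,150,300,225,4/3)
cv2.imwrite('pics/f.png',np.vstack([np.hstack([A,B]),np.hstack([C,C*0])]))
E
```

```text
time: 10.5
ee_pos: [550.5, -319.2, 129.3]
tcp_rot: [-0.0, 0.988, 0.152, -0.001]
ft_force: [0.1, 0.4, -2.0]
width: 53.1
grasp_force: 30.0
[ 551.54182245 -320.03243459  131.10695878] [ 0.31073125  0.14663822 -1.2737263 ]
[[335.13647244 195.52849415]] [[182.87425796 219.04886349]]
```

View pics/f.png

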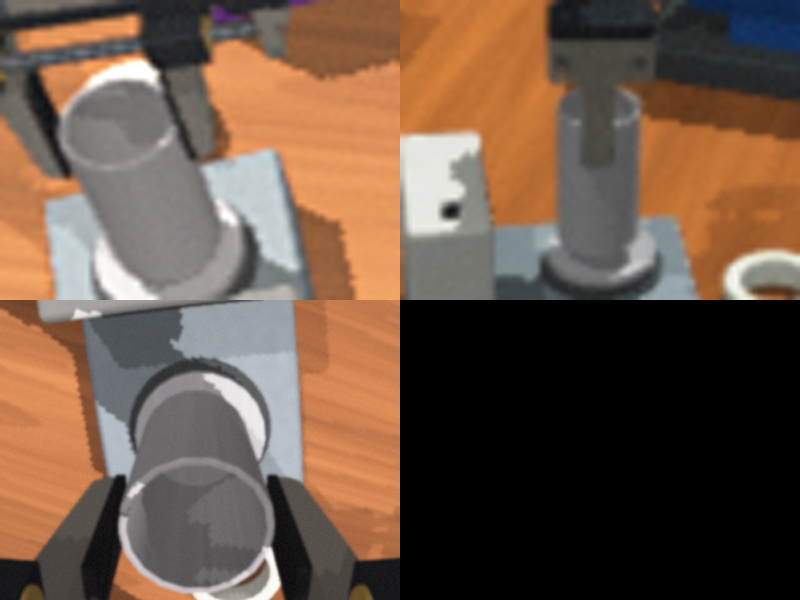

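The cup hovers about 14 mm above the grey marker's pad: the pad spans wrist-crop x 131–269 and the cup's axis is at about 198, so it is centred. I press down.

```bash
python3 -m pendant '[{"dx":0,"dy":0,"dz":0.005,"ax":0,"ay":0,"az":0,"grip":0.045},{"dx":0,"dy":0,"dz":0.01,"ax":0,"ay":0,"az":0,"grip":0.045},{"dx":0,"dy":0,"dz":0.013,"ax":0,"ay":0,"az":0,"grip":0.045},{"dx":0,"dy":0,"dz":0.016,"ax":0,"ay":0,"az":0,"grip":0.045},{"dx":0,"dy":0,"dz":0.019,"ax":0,"ay":0,"az":0,"grip":0.045},{"dx":0,"dy":0,"dz":0.021,"ax":0,"ay":0,"az":0,"grip":0.045},{"dx":0,"dy":0,"dz":0.023,"ax":0,"ay":0,"az":0,"grip":0.045},{"dx":0,"dy":0,"dz":0.023,"ax":0,"ay":0,"az":0,"grip":0.045}]' 40; python3 -c "
from workcell import readout
for i in range(1):
  s=readout.sense(); print(s['ee_pos'],s['ft_force'])"
```

```text
time: 11.65
ee_pos: [551.0, -319.7, 108.3]
tcp_rot: [0.0, 0.988, 0.152, 0.0]
ft_force: [-3.6, 2.4, 8.4]
width: 52.4
grasp_force: 40.0
[ 551.022121   -319.69044939  108.30733171] [-3.57922646  2.42108773  8.37695092]
```

```bash
python3 -m pendant '[{"dx":0,"dy":0,"dz":0.002,"ax":0,"ay":0,"az":0,"grip":0.045},{"dx":0,"dy":0,"dz":0.004,"ax":0,"ay":0,"az":0,"grip":0.045},{"dx":0,"dy":0,"dz":0.005,"ax":0,"ay":0,"az":0,"grip":0.045},{"dx":0,"dy":0,"dz":0.006,"ax":0,"ay":0,"az":0,"grip":0.045},{"dx":0,"dy":0,"dz":0.006,"ax":0,"ay":0,"az":0,"grip":0.045},{"dx":0,"dy":0,"dz":0.006,"ax":0,"ay":0,"az":0,"grip":0.045},{"dx":0,"dy":0,"dz":0.006,"ax":0,"ay":0,"az":0,"grip":0.045},{"dx":0,"dy":0,"dz":0.006,"ax":0,"ay":0,"az":0,"grip":0.045}]' 40
```

```text
time: 12.65
ee_pos: [551.7, -319.5, 107.2]
tcp_rot: [0.001, 0.988, 0.152, 0.001]
ft_force: [-11.1, 6.0, 33.9]
width: 52.3
grasp_force: 40.1
```

The force is 34 N, well above the spring's 12 N, and the cup isn't going any lower, so the pad is on its stop. I hold it there for another second.

```bash
python3 -m pendant '[{"dx":0,"dy":0,"dz":0,"ax":0,"ay":0,"az":0,"grip":0.045},{"dx":0,"dy":0,"dz":0,"ax":0,"ay":0,"az":0,"grip":0.045},{"dx":0,"dy":0,"dz":0,"ax":0,"ay":0,"az":0,"grip":0.045},{"dx":0,"dy":0,"dz":0,"ax":0,"ay":0,"az":0,"grip":0.045},{"dx":0,"dy":0,"dz":0,"ax":0,"ay":0,"az":0,"grip":0.045},{"dx":0,"dy":0,"dz":0,"ax":0,"ay":0,"az":0,"grip":0.045},{"dx":0,"dy":0,"dz":0,"ax":0,"ay":0,"az":0,"grip":0.045},{"dx":0,"dy":0,"dz":0,"ax":0,"ay":0,"az":0,"grip":0.045}]' 40;  python3 -m pendant '[{"dx":0,"dy":0,"dz":-0.005,"ax":0,"ay":0,"az":0,"grip":0.045},{"dx":0,"dy":0,"dz":-0.015,"ax":0,"ay":0,"az":0,"grip":0.045},{"dx":0,"dy":0,"dz":-0.03,"ax":0,"ay":0,"az":0,"grip":0.045},{"dx":0,"dy":0,"dz":-0.06,"ax":0,"ay":0,"az":0,"grip":0.045},{"dx":0,"dy":0,"dz":-0.1,"ax":0,"ay":0,"az":0,"grip":0.045},{"dx":0,"dy":0,"dz":-0.13,"ax":0,"ay":0,"az":0,"grip":0.045},{"dx":0,"dy":0,"dz":-0.15,"ax":0,"ay":0,"az":0,"grip":0.045},{"dx":0,"dy":0,"dz":-0.15,"ax":0,"ay":0,"az":0,"grip":0.045}]' 40; python3 -c "
from h import *
goal([486.5,-4,250],-86)"
```

```text
time: 13.65
ee_pos: [551.8, -319.6, 107.2]
tcp_rot: [0.001, 0.988, 0.152, 0.001]
ft_force: [-10.7, 6.3, 34.7]
width: 52.4
grasp_force: 40.1
time: 14.65
ee_pos: [551.8, -320.3, 252.7]
tcp_rot: [0.001, 0.988, 0.152, 0.001]
ft_force: [-0.3, -0.5, -2.0]
width: 52.7
grasp_force: 40.0
t 14.65 at [ 551.8 -320.3  252.7] j7 -0.89 shift m [ 0.0326 -0.3213  0.002 ] turn [ 0.0023 -0.0027  0.2348]
```

```bash
python3 -m pendant '[{"dx":0.002,"dy":-0.02,"dz":0,"ax":0,"ay":0,"az":0.02,"grip":0.045},{"dx":0.007,"dy":-0.065,"dz":0,"ax":0,"ay":0,"az":0.05,"grip":0.045},{"dx":0.012,"dy":-0.12,"dz":0,"ax":0,"ay":0,"az":0.09,"grip":0.045},{"dx":0.018,"dy":-0.18,"dz":0,"ax":0,"ay":0,"az":0.13,"grip":0.045},{"dx":0.024,"dy":-0.24,"dz":0,"ax":0,"ay":0,"az":0.17,"grip":0.045},{"dx":0.03,"dy":-0.29,"dz":0,"ax":0,"ay":0,"az":0.21,"grip":0.045},{"dx":0.033,"dy":-0.315,"dz":0,"ax":0,"ay":0,"az":0.235,"grip":0.045},{"dx":0.033,"dy":-0.321,"dz":0,"ax":0,"ay":0,"az":0.235,"grip":0.045}]' 40; python3 -c "
from h import *
goal([486.5,-4,90],-86)"
```

```text
time: 15.65
ee_pos: [485.2, -2.2, 250.2]
tcp_rot: [-0.0, 0.999, 0.037, -0.001]
ft_force: [-0.0, -0.5, -1.8]
width: 52.6
grasp_force: 40.0
t 15.65 at [485.2  -2.2 250.2] j7 -1.63 shift m [0.0014 0.002  0.1602] turn [-0.0002  0.0014  0.0034]
```

```bash
python3 -m pendant '[{"dx":0.001,"dy":0.002,"dz":0.02,"ax":0,"ay":0,"az":0,"grip":0.045},{"dx":0.001,"dy":0.002,"dz":0.05,"ax":0,"ay":0,"az":0,"grip":0.045},{"dx":0.001,"dy":0.002,"dz":0.08,"ax":0,"ay":0,"az":0,"grip":0.045},{"dx":0.001,"dy":0.002,"dz":0.11,"ax":0,"ay":0,"az":0,"grip":0.045},{"dx":0.001,"dy":0.002,"dz":0.135,"ax":0,"ay":0,"az":0,"grip":0.045},{"dx":0.001,"dy":0.002,"dz":0.153,"ax":0,"ay":0,"az":0,"grip":0.045},{"dx":0.001,"dy":0.002,"dz":0.162,"ax":0,"ay":0,"az":0,"grip":0.045},{"dx":0.001,"dy":0.002,"dz":0.162,"ax":0,"ay":0,"az":0,"grip":0.045}]' 40
python3 - <<'E'
from h import *
from workcell import readout,eyes
o=eyes.grab_frame('side'); s=eyes.grab_frame('scene'); w=eyes.grab_frame('wrist'); pickle.dump((o,s,w),open('g.pkl','wb'))
st=readout.sense(); x,y,z=st['ee_pos']; print(st['ee_pos'],st['ft_force'])
A=crop(s,285,190,80,60,5);B=crop(o,285,220,80,60,5);C=crop(w,170,150,300,225,4/3)
cv2.imwrite('pics/g.png',np.vstack([np.hstack([A,B]),np.hstack([C,crop(w,220,0,200,150,2)])]))
E
```

```text
time: 16.65
ee_pos: [486.8, -6.4, 88.4]
tcp_rot: [0.0, 0.999, 0.034, -0.001]
ft_force: [-0.2, 0.2, -1.8]
width: 52.8
grasp_force: 40.0
[487.76119237  -5.85044368  89.69574682] [ 0.57709085  0.3486976  -2.69898073]
```

View pics/g.png

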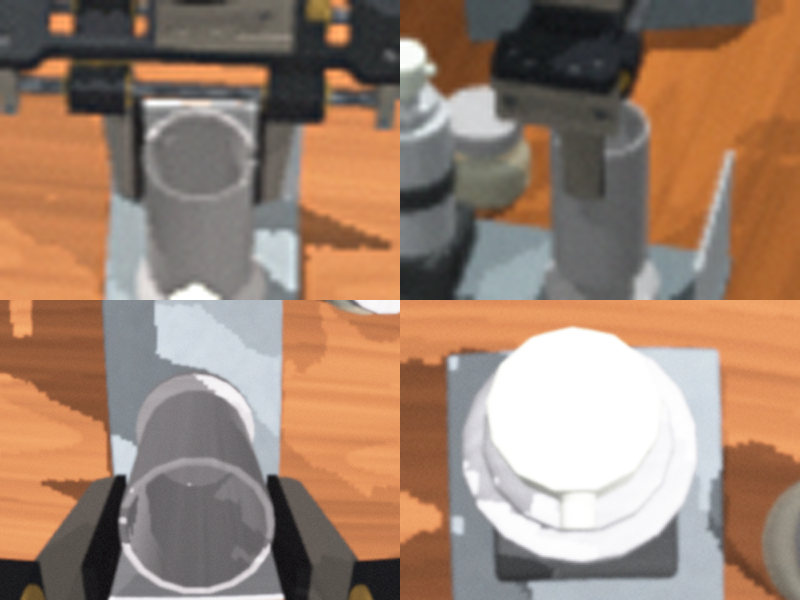

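The cup hangs about 16 mm above the stand. It is centred across the stand in the wrist view (crop x 197 against 195) and along it in the side view (599 against 600). I lower it.

```bash
python3 -m pendant '[{"dx":0,"dy":0,"dz":0.005,"ax":0,"ay":0,"az":0,"grip":0.045},{"dx":0,"dy":0,"dz":0.009,"ax":0,"ay":0,"az":0,"grip":0.045},{"dx":0,"dy":0,"dz":0.012,"ax":0,"ay":0,"az":0,"grip":0.045},{"dx":0,"dy":0,"dz":0.014,"ax":0,"ay":0,"az":0,"grip":0.045},{"dx":0,"dy":0,"dz":0.016,"ax":0,"ay":0,"az":0,"grip":0.045},{"dx":0,"dy":0,"dz":0.017,"ax":0,"ay":0,"az":0,"grip":0.045},{"dx":0,"dy":0,"dz":0.017,"ax":0,"ay":0,"az":0,"grip":0.045},{"dx":0,"dy":0,"dz":0.017,"ax":0,"ay":0,"az":0,"grip":0.045}]' 40
```

```text
time: 17.8
ee_pos: [487.2, -5.6, 72.1]
tcp_rot: [0.0, 0.999, 0.035, 0.0]
ft_force: [-1.1, -0.3, -1.8]
width: 52.5
grasp_force: 40.0
```

```bash
python3 -m pendant '[{"dx":0,"dy":0,"dz":0.0005,"ax":0,"ay":0,"az":0,"grip":0.045},{"dx":0,"dy":0,"dz":0.001,"ax":0,"ay":0,"az":0,"grip":0.045},{"dx":0,"dy":0,"dz":0.0015,"ax":0,"ay":0,"az":0,"grip":0.045},{"dx":0,"dy":0,"dz":0.002,"ax":0,"ay":0,"az":0,"grip":0.045},{"dx":0,"dy":0,"dz":0.0025,"ax":0,"ay":0,"az":0,"grip":0.045},{"dx":0,"dy":0,"dz":0.003,"ax":0,"ay":0,"az":0,"grip":0.045},{"dx":0,"dy":0,"dz":0.003,"ax":0,"ay":0,"az":0,"grip":0.045},{"dx":0,"dy":0,"dz":0.003,"ax":0,"ay":0,"az":0,"grip":0.045}]' 40
```

```text
time: 18.8
ee_pos: [487.8, -5.4, 71.4]
tcp_rot: [0.001, 0.999, 0.035, 0.001]
ft_force: [-6.5, 0.1, 21.9]
width: 52.6
grasp_force: 40.0
```

```bash
python3 -m pendant '[{"dx":0,"dy":0,"dz":-0.001,"ax":0,"ay":0,"az":0,"grip":0.045},{"dx":0,"dy":0,"dz":-0.002,"ax":0,"ay":0,"az":0,"grip":0.045},{"dx":0,"dy":0,"dz":-0.002,"ax":0,"ay":0,"az":0,"grip":0.045},{"dx":0,"dy":0,"dz":-0.002,"ax":0,"ay":0,"az":0,"grip":0.054},{"dx":0,"dy":0,"dz":-0.002,"ax":0,"ay":0,"az":0,"grip":0.06},{"dx":0,"dy":0,"dz":-0.002,"ax":0,"ay":0,"az":0,"grip":0.07},{"dx":0,"dy":0,"dz":-0.002,"ax":0,"ay":0,"az":0,"grip":0.08},{"dx":0,"dy":0,"dz":-0.002,"ax":0,"ay":0,"az":0,"grip":0.08}]' 10
python3 -m pendant '[{"dx":0,"dy":0,"dz":-0.01,"ax":0,"ay":0,"az":0,"grip":0.08},{"dx":0,"dy":0,"dz":-0.03,"ax":0,"ay":0,"az":0,"grip":0.08},{"dx":0,"dy":0,"dz":-0.06,"ax":0,"ay":0,"az":0,"grip":0.08},{"dx":0,"dy":0,"dz":-0.09,"ax":0,"ay":0,"az":0,"grip":0.08},{"dx":0,"dy":0,"dz":-0.12,"ax":0,"ay":0,"az":0,"grip":0.08},{"dx":0,"dy":0,"dz":-0.15,"ax":0,"ay":0,"az":0,"grip":0.08},{"dx":0,"dy":0,"dz":-0.18,"ax":0,"ay":0,"az":0,"grip":0.06},{"dx":0,"dy":0,"dz":-0.18,"ax":0,"ay":0,"az":0,"grip":0.03}]' 10
python3 - <<'E'
from h import *
from workcell import readout,eyes
o=eyes.grab_frame('side'); s=eyes.grab_frame('scene'); w=eyes.grab_frame('wrist'); pickle.dump((o,s,w),open('i.pkl','wb'))
print("cup bottom/top if centred, cap:",proj(w,[[486.5,-4,22],[486.5,-4,117],[594.5,4.5,165]],True).round(1).tolist(),proj(o,[[486.5,-4,117]]))
A=crop(o,275,220,100,75,4);C=w['pixels'][0:300,120:520]
cv2.imwrite('pics/i.png',np.hstack([A,C]))
goal([594.5,4.5,215],-86)
E
```

```text
time: 19.8
ee_pos: [487.1, -5.6, 71.0]
tcp_rot: [0.0, 0.999, 0.035, -0.0]
ft_force: [1.1, -0.9, -0.6]
width: 79.9
grasp_force: 0.0
time: 20.8
ee_pos: [488.6, -5.4, 253.8]
tcp_rot: [0.0, 0.999, 0.035, 0.003]
ft_force: [-0.8, -0.6, -0.8]
width: 62.0
grasp_force: 0.0
cup bottom/top if centred, cap: [[315.4, 204.2], [315.0, 224.4], [313.4, 97.9]] [[324.72477727 249.90381422]]
t 20.95 at [486.4  -5.7 250.4] j7 -1.63 shift m [ 0.1086 -0.0026  0.0352] turn [ 0.      0.0013 -0.0001]
```

View pics/i.png

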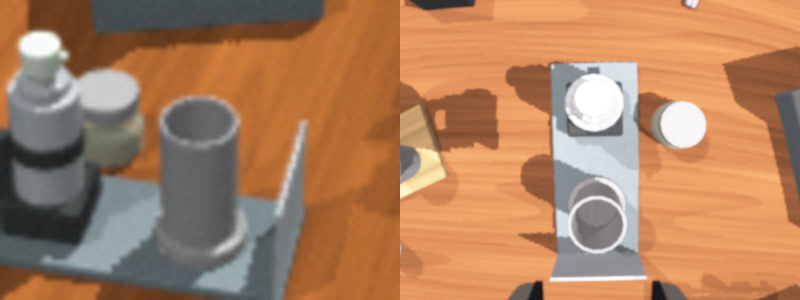

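The cup stands upright on the stand: its rim is at wrist (317,224), against (315,224) expected for centred. The cap is at wrist (314,100), giving about (593,4) in the world. I shut the fingers and go above the cap.

```bash
python3 -m pendant '[{"dx":0.02,"dy":0,"dz":0,"ax":0,"ay":0,"az":0,"grip":0.0},{"dx":0.05,"dy":-0.001,"dz":0,"ax":0,"ay":0,"az":0,"grip":0.0},{"dx":0.08,"dy":-0.002,"dz":0.0,"ax":0,"ay":0,"az":0,"grip":0.0},{"dx":0.1,"dy":-0.002,"dz":0.01,"ax":0,"ay":0,"az":0,"grip":0.0},{"dx":0.107,"dy":-0.002,"dz":0.03,"ax":0,"ay":0,"az":0,"grip":0.0},{"dx":0.107,"dy":-0.002,"dz":0.05,"ax":0,"ay":0,"az":0,"grip":0.0},{"dx":0.107,"dy":-0.002,"dz":0.06,"ax":0,"ay":0,"az":0,"grip":0.0},{"dx":0.107,"dy":-0.002,"dz":0.06,"ax":0,"ay":0,"az":0,"grip":0.0}]' 10
python3 - <<'E'
from h import *
from workcell import eyes
o=eyes.grab_frame('side'); w=eyes.grab_frame('wrist')
cv2.imwrite('pics/j.png',np.hstack([crop(o,245,190,100,75,4),crop(w,220,200,200,150,2)]))
goal([593,4,168],-86)
E
```

```text
time: 21.95
ee_pos: [592.6, 3.7, 189.8]
tcp_rot: [-0.0, 0.999, 0.035, -0.001]
ft_force: [-0.1, -0.5, 0.4]
width: 0.2
grasp_force: 0.0
t 22.05 at [593.8   3.8 191.5] j7 -1.72 shift m [-0.0008 -0.0002  0.0235] turn [ 0.0001 -0.0005 -0.0001]
```

View pics/j.png

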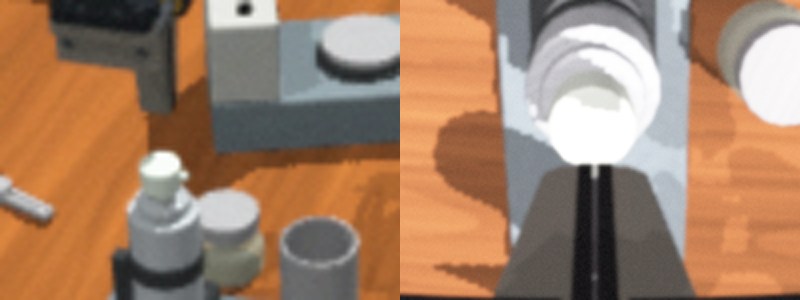

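The closed fingertips are straight above the cap. I press it.

```bash
python3 -m pendant '[{"dx":0,"dy":0,"dz":0.012,"ax":0,"ay":0,"az":0,"grip":0.0},{"dx":0,"dy":0,"dz":0.022,"ax":0,"ay":0,"az":0,"grip":0.0},{"dx":0,"dy":0,"dz":0.026,"ax":0,"ay":0,"az":0,"grip":0.0},{"dx":0,"dy":0,"dz":0.029,"ax":0,"ay":0,"az":0,"grip":0.0},{"dx":0,"dy":0,"dz":0.031,"ax":0,"ay":0,"az":0,"grip":0.0},{"dx":0,"dy":0,"dz":0.033,"ax":0,"ay":0,"az":0,"grip":0.0},{"dx":0,"dy":0,"dz":0.034,"ax":0,"ay":0,"az":0,"grip":0.0},{"dx":0,"dy":0,"dz":0.034,"ax":0,"ay":0,"az":0,"grip":0.0}]' 10
```

```text
time: 23.05
ee_pos: [593.7, 3.9, 157.1]
tcp_rot: [0.0, 0.999, 0.035, 0.0]
ft_force: [0.1, -0.3, 0.4]
width: 0.6
grasp_force: 0.0
```

The force is only 0.4 N at z 157, so I look before going on.

Run:
```python
from h import *
from workcell import eyes
o=eyes.grab_frame('side'); s=eyes.grab_frame('scene')
print(proj(o,[[593.7,3.9,157.1],[594.5,4.5,165]]),proj(s,[[593.7,3.9,157.1],[594.5,4.5,165]]))
cv2.imwrite('pics/k.png',np.hstack([crop(o,255,200,80,60,5),crop(s,285,215,80,60,5)]))
```

```text
[[285.85246065 232.60760336]
 [285.33015397 230.35307374]] [[323.02765797 254.34336485]
 [323.25079037 252.7645851 ]]
```

View pics/k.png

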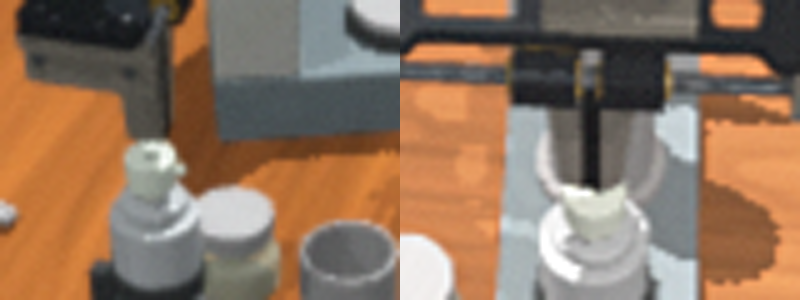

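The tip is right at the cap's top face and not yet pressing it: side tip (284.6,227.6), cap centre (285.4,230). I step down watching the force and take no more pictures, since I have already viewed more than the ten allowed.

```bash
python3 -m pendant '[{"dx":0,"dy":0,"dz":0.0005,"ax":0,"ay":0,"az":0,"grip":0.0},{"dx":0,"dy":0,"dz":0.001,"ax":0,"ay":0,"az":0,"grip":0.0},{"dx":0,"dy":0,"dz":0.0015,"ax":0,"ay":0,"az":0,"grip":0.0},{"dx":0,"dy":0,"dz":0.002,"ax":0,"ay":0,"az":0,"grip":0.0},{"dx":0,"dy":0,"dz":0.0025,"ax":0,"ay":0,"az":0,"grip":0.0},{"dx":0,"dy":0,"dz":0.003,"ax":0,"ay":0,"az":0,"grip":0.0},{"dx":0,"dy":0,"dz":0.003,"ax":0,"ay":0,"az":0,"grip":0.0},{"dx":0,"dy":0,"dz":0.003,"ax":0,"ay":0,"az":0,"grip":0.0}]' 10
```

```text
time: 24.15
ee_pos: [593.7, 3.9, 154.1]
tcp_rot: [0.0, 0.999, 0.035, 0.0]
ft_force: [-0.7, 0.2, 0.5]
width: 0.4
grasp_force: 0.0
```

Run:
```python
from h import *
from workcell import eyes
o0,s0,_=load('i.pkl'); o=eyes.grab_frame('side'); s=eyes.grab_frame('scene')
print("expected tip side/scene",proj(o,[[593.7,3.9,154.1]]).round(1),proj(s,[[593.7,3.9,154.1]]).round(1))
for n,a,b,xs,r in (("side",o0,o,(281,283,285,287,289),(220,246)),("scene",s0,s,(318,321,324,327,330),(244,272))):
    print(n,"rows",r)
    for x in xs: print(x,"pre",a["pixels"][r[0]:r[1],x].mean(1).astype(int).tolist()); print(x,"now",b["pixels"][r[0]:r[1],x].mean(1).astype(int).tolist())
```

```text
expected tip side/scene [[285.9 233.5]] [[323.  255.1]]
side rows (220, 246)
281 pre [103, 111, 111, 105, 104, 104, 102, 110, 153, 238, 247, 247, 244, 214, 160, 150, 147, 147, 142, 138, 141, 141, 144, 132, 125, 136]
281 now [76, 77, 76, 78, 77, 76, 77, 81, 97, 160, 177, 177, 177, 172, 159, 156, 152, 153, 148, 143, 145, 150, 149, 135, 133, 146]
283 pre [63, 64, 62, 62, 61, 65, 64, 111, 237, 247, 248, 248, 247, 240, 183, 150, 149, 147, 144, 126, 132, 141, 144, 139, 127, 123]
283 now [72, 73, 75, 76, 78, 78, 78, 77, 95, 176, 173, 150, 171, 178, 162, 157, 157, 155, 152, 132, 139, 145, 152, 145, 136, 129]
285 pre [60, 64, 64, 66, 67, 68, 70, 117, 239, 248, 248, 248, 248, 244, 184, 143, 143, 140, 137, 129, 119, 132, 142, 139, 123, 116]
285 now [75, 71, 69, 70, 72, 73, 77, 77, 100, 186, 157, 142, 168, 177, 152, 148, 149, 146, 144, 135, 124, 138, 147, 147, 128, 121]
287 pre [66, 66, 64, 67, 69, 70, 70, 98, 214, 245, 248, 248, 246, 224, 159, 135, 131, 128, 131, 118, 113, 132, 141, 127, 114, 117]
287 now [49, 54, 60, 65, 69, 70, 69, 69, 104, 175, 176, 175, 194, 205, 162, 141, 138, 136, 136, 12
[... 1084 characters left out ...]
3, 32, 25, 67, 202, 221, 218, 218, 203, 182, 180, 181, 178, 181, 185, 187, 194, 170, 154, 177, 186, 186]
327 pre [131, 129, 127, 123, 162, 255, 255, 255, 255, 255, 255, 255, 255, 249, 194, 171, 178, 176, 173, 176, 181, 188, 177, 160, 165, 186, 255, 208]
327 now [105, 103, 107, 104, 107, 101, 104, 100, 100, 158, 209, 219, 219, 203, 185, 182, 181, 182, 175, 181, 184, 194, 182, 164, 174, 181, 192, 173]
330 pre [129, 131, 131, 128, 127, 124, 128, 165, 181, 206, 205, 221, 200, 176, 173, 177, 180, 178, 180, 178, 167, 160, 172, 177, 181, 183, 159, 147]
330 now [112, 116, 118, 127, 127, 127, 129, 134, 154, 167, 178, 221, 205, 183, 174, 182, 182, 181, 185, 182, 172, 166, 176, 182, 183, 193, 165, 153]
```

The pixel profiles show the tip still clear of the cap's front half and the cap unmoved. With no force either, the tips are evidently still above it. I continue down gently.

```bash
python3 -m pendant '[{"dx":0,"dy":0,"dz":0.0005,"ax":0,"ay":0,"az":0,"grip":0.0},{"dx":0,"dy":0,"dz":0.001,"ax":0,"ay":0,"az":0,"grip":0.0},{"dx":0,"dy":0,"dz":0.0015,"ax":0,"ay":0,"az":0,"grip":0.0},{"dx":0,"dy":0,"dz":0.002,"ax":0,"ay":0,"az":0,"grip":0.0},{"dx":0,"dy":0,"dz":0.0025,"ax":0,"ay":0,"az":0,"grip":0.0},{"dx":0,"dy":0,"dz":0.003,"ax":0,"ay":0,"az":0,"grip":0.0},{"dx":0,"dy":0,"dz":0.003,"ax":0,"ay":0,"az":0,"grip":0.0},{"dx":0,"dy":0,"dz":0.003,"ax":0,"ay":0,"az":0,"grip":0.0}]' 10
```

```text
time: 25.25
ee_pos: [593.7, 3.9, 151.1]
tcp_rot: [0.0, 0.999, 0.035, 0.0]
ft_force: [-0.9, 1.0, 1.3]
width: 0.6
grasp_force: 0.0
```

```bash
python3 -m pendant '[{"dx":0,"dy":0,"dz":0.0005,"ax":0,"ay":0,"az":0,"grip":0.0},{"dx":0,"dy":0,"dz":0.001,"ax":0,"ay":0,"az":0,"grip":0.0},{"dx":0,"dy":0,"dz":0.0015,"ax":0,"ay":0,"az":0,"grip":0.0},{"dx":0,"dy":0,"dz":0.002,"ax":0,"ay":0,"az":0,"grip":0.0},{"dx":0,"dy":0,"dz":0.0025,"ax":0,"ay":0,"az":0,"grip":0.0},{"dx":0,"dy":0,"dz":0.003,"ax":0,"ay":0,"az":0,"grip":0.0},{"dx":0,"dy":0,"dz":0.003,"ax":0,"ay":0,"az":0,"grip":0.0},{"dx":0,"dy":0,"dz":0.003,"ax":0,"ay":0,"az":0,"grip":0.0}]' 10
python3 - <<'E'
from h import *
from workcell import eyes,readout
print(readout.sense()['ft_force'])
o0,s0,_=load('i.pkl'); o=eyes.grab_frame('side'); s=eyes.grab_frame('scene')
for n,a,b,xs,r in (("side",o0,o,(285,287,289),(224,246)),("scene",s0,s,(321,324,327),(246,270))):
    print(n,"rows",r)
    for x in xs: print(x,"pre",a["pixels"][r[0]:r[1],x].mean(1).astype(int).tolist()); print(x,"now",b["pixels"][r[0]:r[1],x].mean(1).astype(int).tolist())
E
```

```text
time: 26.25
ee_pos: [593.7, 3.9, 148.0]
tcp_rot: [0.0, 0.999, 0.035, -0.0]
ft_force: [-0.3, 0.2, 0.7]
width: 0.3
grasp_force: 0.0
[-0.33894315  0.22461446  0.69597978]
side rows (224, 246)
285 pre [67, 68, 70, 117, 239, 248, 248, 248, 248, 244, 184, 143, 143, 140, 137, 129, 119, 132, 142, 139, 123, 116]
285 now [69, 72, 72, 75, 78, 76, 87, 122, 142, 169, 151, 149, 149, 147, 145, 140, 124, 137, 149, 147, 128, 121]
287 pre [69, 70, 70, 98, 214, 245, 248, 248, 246, 224, 159, 135, 131, 128, 131, 118, 113, 132, 141, 127, 114, 117]
287 now [68, 70, 71, 69, 76, 82, 104, 153, 174, 200, 160, 140, 136, 137, 137, 125, 117, 142, 148, 136, 123, 120]
289 pre [69, 67, 65, 69, 95, 174, 232, 234, 203, 173, 144, 124, 131, 150, 190, 202, 206, 217, 158, 118, 121, 165]
289 now [79, 80, 67, 54, 64, 143, 210, 221, 197, 168, 143, 131, 137, 160, 202, 212, 215, 226, 167, 121, 127, 174]
scene rows (246, 270)
321 pre [114, 124, 235, 255, 255, 255, 254, 254, 254, 255, 255, 255, 226, 166, 163, 160, 148, 151, 223, 255, 248, 175, 191, 254]
321 now [69, 69, 72, 70, 71, 69, 66, 62, 75, 145, 211, 219, 180, 167, 167, 167, 155, 154, 180, 189, 182, 154, 157, 178]
324 pre [148, 255, 255, 255, 255, 254, 254, 254, 254, 254, 255, 255, 246, 189, 174, 176, 178, 175, 177, 191, 250, 194, 145, 182]
324 now [36, 37, 38, 35, 37, 35, 36, 34, 40, 127, 207, 222, 205, 183, 180, 180, 181, 181, 182, 187, 195, 170, 154, 180]
327 pre [127, 123, 162, 255, 255, 255, 255, 255, 255, 255, 255, 249, 194, 171, 178, 176, 173, 176, 181, 188, 177, 160, 165, 186]
327 now [106, 103, 105, 104, 104, 105, 101, 101, 139, 214, 222, 204, 183, 182, 182, 180, 180, 181, 184, 195, 183, 164, 174, 180]
```

```bash
python3 -m pendant '[{"dx":0,"dy":0,"dz":0.0005,"ax":0,"ay":0,"az":0,"grip":0.0},{"dx":0,"dy":0,"dz":0.001,"ax":0,"ay":0,"az":0,"grip":0.0},{"dx":0,"dy":0,"dz":0.0015,"ax":0,"ay":0,"az":0,"grip":0.0},{"dx":0,"dy":0,"dz":0.002,"ax":0,"ay":0,"az":0,"grip":0.0},{"dx":0,"dy":0,"dz":0.0025,"ax":0,"ay":0,"az":0,"grip":0.0},{"dx":0,"dy":0,"dz":0.003,"ax":0,"ay":0,"az":0,"grip":0.0},{"dx":0,"dy":0,"dz":0.003,"ax":0,"ay":0,"az":0,"grip":0.0},{"dx":0,"dy":0,"dz":0.003,"ax":0,"ay":0,"az":0,"grip":0.0}]' 10
```

```text
time: 27.35
ee_pos: [593.7, 3.9, 145.1]
tcp_rot: [0.0, 0.999, 0.035, -0.0]
ft_force: [1.5, 0.5, -0.9]
width: 0.9
grasp_force: 0.0
```

```bash
python3 -m pendant '[{"dx":0,"dy":0,"dz":0.0005,"ax":0,"ay":0,"az":0,"grip":0.0},{"dx":0,"dy":0,"dz":0.001,"ax":0,"ay":0,"az":0,"grip":0.0},{"dx":0,"dy":0,"dz":0.0015,"ax":0,"ay":0,"az":0,"grip":0.0},{"dx":0,"dy":0,"dz":0.002,"ax":0,"ay":0,"az":0,"grip":0.0},{"dx":0,"dy":0,"dz":0.0025,"ax":0,"ay":0,"az":0,"grip":0.0},{"dx":0,"dy":0,"dz":0.003,"ax":0,"ay":0,"az":0,"grip":0.0},{"dx":0,"dy":0,"dz":0.003,"ax":0,"ay":0,"az":0,"grip":0.0},{"dx":0,"dy":0,"dz":0.003,"ax":0,"ay":0,"az":0,"grip":0.0}]' 10
python3 - <<'E'
from h import *
from workcell import eyes,readout
print(readout.sense()['ft_force'])
o0,s0,_=load('i.pkl'); o=eyes.grab_frame('side'); s=eyes.grab_frame('scene')
for n,a,b,xs,r in (("side",o0,o,(279,282,285,287,289,291),(224,246)),("scene",s0,s,(315,318,321,324,327,330),(246,270))):
    print(n,"rows",r)
    for x in xs: print(x,"pre",a["pixels"][r[0]:r[1],x].mean(1).astype(int).tolist()); print(x,"now",b["pixels"][r[0]:r[1],x].mean(1).astype(int).tolist())
E
```

```text
time: 28.35
ee_pos: [593.7, 3.8, 142.2]
tcp_rot: [0.0, 0.999, 0.035, 0.0]
ft_force: [-1.2, -0.2, 2.0]
width: 0.4
grasp_force: 1.3
[-1.22071083 -0.15062389  2.0449598 ]
side rows (224, 246)
279 pre [121, 117, 114, 111, 115, 131, 154, 167, 151, 135, 131, 130, 135, 156, 181, 161, 152, 142, 134, 138, 140, 140]
279 now [95, 103, 111, 112, 113, 117, 121, 131, 135, 134, 133, 136, 139, 145, 149, 150, 147, 142, 139, 145, 146, 147]
282 pre [67, 69, 70, 93, 197, 243, 248, 247, 247, 234, 178, 150, 148, 147, 145, 123, 136, 140, 142, 133, 127, 128]
282 now [80, 75, 77, 78, 75, 77, 76, 81, 119, 166, 162, 157, 155, 155, 157, 135, 143, 149, 150, 142, 135, 137]
285 pre [67, 68, 70, 117, 239, 248, 248, 248, 248, 244, 184, 143, 143, 140, 137, 129, 119, 132, 142, 139, 123, 116]
285 now [71, 70, 68, 72, 74, 78, 80, 80, 98, 162, 164, 153, 150, 149, 146, 141, 126, 138, 150, 147, 130, 123]
287 pre [69, 70, 70, 98, 214, 245, 248, 248, 246, 224, 159, 135, 131, 128, 131, 118, 113, 132, 141, 127, 114, 117]
287 now [58, 57, 58, 69, 80, 80, 75, 76, 100, 142, 142, 139, 137, 136, 136, 122, 118, 139, 149, 138, 122, 1
[... 1294 characters left out ...]
55, 255, 246, 189, 174, 176, 178, 175, 177, 191, 250, 194, 145, 182]
324 now [32, 37, 37, 38, 38, 39, 33, 38, 33, 32, 90, 206, 217, 188, 181, 183, 186, 179, 183, 190, 194, 170, 155, 179]
327 pre [127, 123, 162, 255, 255, 255, 255, 255, 255, 255, 255, 249, 194, 171, 178, 176, 173, 176, 181, 188, 177, 160, 165, 186]
327 now [94, 103, 102, 104, 103, 104, 102, 102, 98, 108, 174, 213, 192, 181, 181, 189, 184, 182, 184, 195, 183, 164, 172, 180]
330 pre [131, 128, 127, 124, 128, 165, 181, 206, 205, 221, 200, 176, 173, 177, 180, 178, 180, 178, 167, 160, 172, 177, 181, 183]
330 now [112, 109, 116, 121, 123, 124, 127, 154, 171, 225, 209, 182, 179, 182, 180, 181, 187, 182, 171, 164, 177, 183, 185, 187]
```

Contact is starting: 2 N at z 142. I press on to the stop.

```bash
python3 -m pendant '[{"dx":0,"dy":0,"dz":0.001,"ax":0,"ay":0,"az":0,"grip":0.0},{"dx":0,"dy":0,"dz":0.002,"ax":0,"ay":0,"az":0,"grip":0.0},{"dx":0,"dy":0,"dz":0.003,"ax":0,"ay":0,"az":0,"grip":0.0},{"dx":0,"dy":0,"dz":0.004,"ax":0,"ay":0,"az":0,"grip":0.0},{"dx":0,"dy":0,"dz":0.005,"ax":0,"ay":0,"az":0,"grip":0.0},{"dx":0,"dy":0,"dz":0.006,"ax":0,"ay":0,"az":0,"grip":0.0},{"dx":0,"dy":0,"dz":0.006,"ax":0,"ay":0,"az":0,"grip":0.0},{"dx":0,"dy":0,"dz":0.006,"ax":0,"ay":0,"az":0,"grip":0.0}]' 10
```

```text
time: 29.45
ee_pos: [593.8, 3.9, 136.9]
tcp_rot: [0.0, 0.999, 0.035, 0.0]
ft_force: [-2.6, 0.2, 8.9]
width: 0.6
grasp_force: 4.7
```

```bash
python3 -m pendant '[{"dx":0,"dy":0,"dz":0.0005,"ax":0,"ay":0,"az":0,"grip":0.0},{"dx":0,"dy":0,"dz":0.001,"ax":0,"ay":0,"az":0,"grip":0.0},{"dx":0,"dy":0,"dz":0.001,"ax":0,"ay":0,"az":0,"grip":0.0},{"dx":0,"dy":0,"dz":0.001,"ax":0,"ay":0,"az":0,"grip":0.0},{"dx":0,"dy":0,"dz":0.001,"ax":0,"ay":0,"az":0,"grip":0.0},{"dx":0,"dy":0,"dz":0.001,"ax":0,"ay":0,"az":0,"grip":0.0},{"dx":0,"dy":0,"dz":0.001,"ax":0,"ay":0,"az":0,"grip":0.0},{"dx":0,"dy":0,"dz":0.001,"ax":0,"ay":0,"az":0,"grip":0.0}]' 10
```

```text
time: 30.45
ee_pos: [593.9, 3.9, 136.9]
tcp_rot: [0.0, 0.999, 0.035, 0.0]
ft_force: [-6.1, -0.9, 14.7]
width: 0.5
grasp_force: 7.5
```

The tool stays at z 136.9 while the force climbs to 14.7 N, so the cap is on its stop. I release it and rise clear.

```bash
python3 -m pendant '[{"dx":0,"dy":0,"dz":-0.003,"ax":0,"ay":0,"az":0,"grip":0.0},{"dx":0,"dy":0,"dz":-0.01,"ax":0,"ay":0,"az":0,"grip":0.0},{"dx":0,"dy":0,"dz":-0.025,"ax":0,"ay":0,"az":0,"grip":0.0},{"dx":0,"dy":0,"dz":-0.05,"ax":0,"ay":0,"az":0,"grip":0.0},{"dx":0,"dy":0,"dz":-0.08,"ax":0,"ay":0,"az":0,"grip":0.0},{"dx":0,"dy":0,"dz":-0.11,"ax":0,"ay":0,"az":0,"grip":0.0},{"dx":0,"dy":0,"dz":-0.13,"ax":0,"ay":0,"az":0,"grip":0.0},{"dx":0,"dy":0,"dz":-0.13,"ax":0,"ay":0,"az":0,"grip":0.0}]' 10
python3 -m pendant '[{"dx":0,"dy":0,"dz":0,"ax":0,"ay":0,"az":0,"grip":0.0},{"dx":0,"dy":0,"dz":0,"ax":0,"ay":0,"az":0,"grip":0.0},{"dx":0,"dy":0,"dz":0,"ax":0,"ay":0,"az":0,"grip":0.0},{"dx":0,"dy":0,"dz":0,"ax":0,"ay":0,"az":0,"grip":0.0},{"dx":0,"dy":0,"dz":0,"ax":0,"ay":0,"az":0,"grip":0.0},{"dx":0,"dy":0,"dz":0,"ax":0,"ay":0,"az":0,"grip":0.0},{"dx":0,"dy":0,"dz":0,"ax":0,"ay":0,"az":0,"grip":0.0},{"dx":0,"dy":0,"dz":0,"ax":0,"ay":0,"az":0,"grip":0.0}]' 10
python3 - <<'E'
from h import *
from workcell import eyes,bot
o0,_,_=load('i.pkl'); o=eyes.grab_frame('side')
d=lambda y0,y1,x0,x1:np.abs(o0["pixels"][y0:y1,x0:x1].astype(int)-o["pixels"][y0:y1,x0:x1]).mean()
print("cup region change",d(240,285,312,340),"cap region",d(226,236,280,291)); print(bot.finish_job())
E
```

```text
time: 31.45
ee_pos: [594.8, 4.0, 267.0]
tcp_rot: [0.0, 0.999, 0.035, 0.002]
ft_force: [-0.3, -0.6, -0.9]
width: 0.6
grasp_force: 0.0
time: 32.45
ee_pos: [593.7, 3.8, 265.1]
tcp_rot: [0.0, 0.999, 0.035, 0.0]
ft_force: [-0.2, -0.3, -0.9]
width: 0.3
grasp_force: 0.0
cup region change 3.814021164021164 cap region 2.478787878787879
the job is handed in; nothing more can be done
None
```

The job is handed in (no verdict returned): the tall cup was pressed on the pad to its stop for over a second and stood released on the stand, and the cap was then pressed to its stop and let back up, but I viewed 13 pictures, over the 10 allowed.

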